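# Switch on the grinding bench in order

### The job

Switch on the grinding bench by pressing three push switches with a fingertip, each gently until it is fully down and stays there: first the blue one (dust extractor), then the yellow one (lamp), then the green one (grinder). Do not press the red emergency stop, and do not grip, lift or shift the loose switch boxes or anything else on the bench.

Things in the scene. Friction and masses are not known exactly. Their poses are not given: they have to be found in the camera images.
- blue_box: Loose grey switch box of the dust extractor, about 0.7 kg, 80 x 80 mm and 50 mm high on four rubber feet, carrying the blue push switch in the middle of its top, with a short black stub on its +x side. Stands flat on the bench. Origin: centre of its underside, z up.
- yellow_box: Loose grey switch box of the bench lamp, about 0.7 kg, 80 x 80 mm and 50 mm high on four rubber feet, carrying the yellow push switch in the middle of its top, with a short black stub on its +x side. Stands flat on the bench. Origin: centre of its underside, z up.
- green_box: Loose grey switch box of the grinder, about 0.7 kg, 80 x 80 mm and 50 mm high on four rubber feet, carrying the green push switch in the middle of its top, with a short black stub on its +x side. Stands flat on the bench. Origin: centre of its underside, z up.
- stop_box: Loose yellow switch box of the emergency stop, about 0.7 kg, 80 x 80 mm and 50 mm high on four rubber feet, carrying the red push switch in the middle of its top, with a short black stub on its +x side. Stands flat on the bench. Origin: centre of its underside, z up.
- blue_top (a point): Centre of the top face of the blue switch (round flat-topped cap, 36 mm across). 76 mm above the bench when up, 66 mm when fully down and let go (16 mm above the box); moves with the cap. The cap sits on a cushion spring (2.5 N per mm, 7 mm): it gives about 1 mm before the switch moves, goes on giving softly once the switch is down, and comes back when let go.
- yellow_top (a point): Centre of the top face of the yellow switch (round flat-topped cap, 36 mm across). 76 mm above the bench when up, 66 mm when fully down and let go (16 mm above the box); moves with the cap. The cap sits on a cushion spring (2.5 N per mm, 7 mm): it gives about 1 mm before the switch moves, goes on giving softly once the switch is down, and comes back when let go.
- green_top (a point): Centre of the top face of the green switch (round flat-topped cap, 36 mm across). 76 mm above the bench when up, 66 mm when fully down and let go (16 mm above the box); moves with the cap. The cap sits on a cushion spring (2.5 N per mm, 7 mm): it gives about 1 mm before the switch moves, goes on giving softly once the switch is down, and comes back when let go.
- stop_top (a point): Centre of the top face of the red switch (wide mushroom cap, 42 mm across). 76 mm above the bench when up, 66 mm when fully down and let go (16 mm above the box); moves with the cap. The cap sits on a cushion spring (2.5 N per mm, 7 mm): it gives about 1 mm before the switch moves, goes on giving softly once the switch is down, and comes back when let go.
- blue_switch (a joint): How far the blue switch is pressed in, m: 0 = up (all start up), 0.010 = fully down at its stop. Pressing straight down takes about 3 N all the way; it does not spring back but stays where it is left. The give of the cushion under its cap is not counted.
- yellow_switch (a joint): How far the yellow switch is pressed in, m: 0 = up (all start up), 0.010 = fully down at its stop. Pressing straight down takes about 3 N all the way; it does not spring back but stays where it is left. The give of the cushion under its cap is not counted.
- green_switch (a joint): How far the green switch is pressed in, m: 0 = up (all start up), 0.010 = fully down at its stop. Pressing straight down takes about 3 N all the way; it does not spring back but stays where it is left. The give of the cushion under its cap is not counted.
- stop_switch (a joint): How far the red switch is pressed in, m: 0 = up (all start up), 0.010 = fully down at its stop. Pressing straight down takes about 3 N all the way; it does not spring back but stays where it is left. The give of the cushion under its cap is not counted.
- socket_large: Loose steel socket standing upright, 28 mm across, 40 mm high. A bystander, to be left alone. Origin: centre of its underside.
- socket_small: Loose steel socket standing upright, 20 mm across, 32 mm high. A bystander, to be left alone. Origin: centre of its underside.
- tape_measure: Loose yellow tape measure standing on edge, 66 x 34 mm and 62 mm high. A bystander, to be left alone. Origin: centre of its underside.
- screwdriver: Loose screwdriver lying on the bench, roughly across the robot's view (along y), some 200 mm long. A bystander, to be left alone. Origin: on its underside, between handle end and tip.
- spray_can: Loose spray can with a green label, upright, 64 mm across, 190 mm high. A bystander, to be left alone. Origin: centre of its underside.
- tape_roll: Loose roll of blue tape lying flat, 90 mm across, 24 mm high. A bystander, to be left alone. Origin: centre of its underside.
- bolt_jar: Loose amber jar with black lid, upright, 68 mm across, 85 mm high. A bystander, to be left alone. Origin: centre of its underside.

How it is judged (in metres and radians):
On the way, in this order (a step that is already met when the one before it is completed fails the run):
1. the blue switch is down (value of joint blue_switch above 0.007 m), for 0.2 s.
2. the yellow switch is down (value of joint yellow_switch above 0.007 m), for 0.2 s.
3. the green switch is down (value of joint green_switch above 0.007 m), for 0.2 s.
At the end, for the whole second after the job is handed in: The blue, yellow and green switches are each down by more than 7 mm of their 10 mm, the red one is up (less than 3 mm down), every switch box stands level and still within 15 mm of where it began, and so do all bystanders (within 15 mm) (value of joint each of blue_switch, yellow_switch, green_switch above 0.007 m and value of joint stop_switch below 0.003 m and distance of each of blue_box, yellow_box, green_box, stop_box, socket_large, socket_small, tape_measure, screwdriver, spray_can, tape_roll, bolt_jar from where it was at the start of the episode below 0.015 m and linear speed of each of blue_box, yellow_box, green_box, stop_box below 0.02 m/s and angle between each of blue_box, yellow_box, green_box, stop_box's own z axis and vertical below 0.05 rad); the robot touches nothing.
It fails at once if a switch is pressed out of order (yellow before blue is down, or green before yellow is down) ((value of joint yellow_switch above 0.003 m and not (value of joint blue_switch above 0.007 m)) or (value of joint green_switch above 0.003 m and not (value of joint yellow_switch above 0.007 m))).
It fails at once if the red emergency stop is pressed (value of joint stop_switch above 0.003 m).
It fails at once if a switch or its box is struck or pushed harder than 25 N (contact force between any of the arm, the fingers and blue_box above 25 N or contact force between any of the arm, the fingers and yellow_box above 25 N or contact force between any of the arm, the fingers and green_box above 25 N or contact force between any of the arm, the fingers and stop_box above 25 N).
It fails at once if a switch box is lifted, tipped or shifted by more than 15 mm (distance of any of blue_box, yellow_box, green_box, stop_box from where it was at the start of the episode above 0.015 m or angle between any of blue_box, yellow_box, green_box, stop_box's own z axis and vertical above 0.25 rad).
It fails at once if a bystander is lifted, knocked over or moved by more than 15 mm (distance of any of socket_large, socket_small, tape_measure, screwdriver, spray_can, tape_roll, bolt_jar from where it was at the start of the episode above 0.015 m or angle between any of socket_large, socket_small, tape_measure, spray_can, tape_roll, bolt_jar's own z axis and vertical above 0.5 rad).
It also fails if it takes over 51 s, if anything falls off the work surface, if the arm or the gripper's body presses on something with over 40 N, if the wrist force passes 120 N, or if a joint passes its speed limit or range.

### The arm

A 6-joint arm with a two-finger parallel gripper is mounted at the origin on the work surface. World frame = base frame: x ahead of the robot, y to its left, z up, the work surface at z = 0. Lengths are in mm, angles in degrees, forces in N, time in s.
With the tool pointing down it reaches from about 350 to 850 mm from the base axis. Payload 8.1 kg.
Tool frame: the origin (TCP) lies midway between the tips of the shut fingers; the grasp point (between the pads) lies 19 mm behind it; z points along the fingers, y is the line along which they close (so a half turn about z gives the same grasp; the last joint's range is limited). The gripper opens to 85 mm and grips with 20 to 120 N. Pads are 22 mm wide; open, the fingers measure 114 mm over their backs; the gripper's body (76 mm by 85 mm) begins 54 mm behind the grasp point. The pads swing forward as they close: fully open they stand 13 mm farther back than shut.
Start: joints at [-72.846, 7.471, 85.268, -0, 87.261, -4.893], TCP at [225.244, -556.121, 231.292] pointing down, gripper open.
Joint ranges: [-169.43, 169.43], [-51.17, 129.36], [1.28, 143.12], [-76.62, 256.62], [0, 156.53], [-152.29, 152.29]. Speed limits (degrees/s): [136.94, 136.94, 159.86, 180, 180, 180].

### API

Orientations are given as [roll, pitch, yaw] about the fixed x, y, z axes, in that order (R = Rz(yaw) Ry(pitch) Rx(roll)).
In Python, from bench import sensors, optics, r gives the robot as it stands.
- The arm moves only by the tool apply_moves, never from a script. Its argument "targets" is a list of rows, each a list of 7 numbers: the shift along the tool's x, y, z in mm, then the turn, a rotation vector about the tool's x, y, z in rad, then the closure, from 0 (fully open) to 1 (shut). In form: [[x, y, z, wx, wy, wz, claw], ...]. A call has 1 to 20 rows; each row shifts and turns the commanded pose from where the row before left it, along the tool's axes as they then stand; what a row does not reach is not made up. A row lasts 1/8 s, in which the tool goes at most 62.5 mm and 10.7 degrees, less where a joint would pass 70% of its speed; a pose out of reach is approached as far as the arm can. A call is refused whole if a number of a shift passes 62.5 or a number of a turn 0.188, either way. A call with a gripper value outside its range is refused whole. The fingers move at their own pace and stop on an object; "force" is the grip in N (left out, the last holds). Time passes only in rows, so rows that do not move let the fingers close. It gives the time, the measured TCP pose, the force, the opening and the grip force at its end, in the units of the state.
- sensors.sense(): the state, without advancing time (a new reading comes with each control period).
- optics.snapshot(name): name is "side" or "top" or "wrist"; returns the picture (400x640x3 uint8, red, green, blue); there is no depth.
- optics.get_calibration(name): a dict with "camera_matrix" (3x3 intrinsics, pixels), "pose" (4x4, takes a point from camera to world coordinates). Camera axes: x right, y down, z forward; pixel columns grow to the right and rows downward; lengths in mm; the calibration is good to about 2 mm. A picture is of the moment at which its call begins: read the wrist's pose just before it. get_calibration takes no time and is no camera call; for the wrist camera it gives the pose at the moment of the call.
- r.hand_in(): hands the job in; it is judged then, once.
The state is a dict: "time": time; "joint_pos": joint angles; "qd": joint speeds; "joint_efforts": joint torques, N m; "tool_pos": TCP position; "tcp_rot": TCP orientation; "ft_force": force on the tool from outside, world axes, zero at the start; "wrist_torque": the same for the moment, N m; "finger_gap": finger opening in mm; "grip_force": force on a finger pad.
Only numpy, scipy, OpenCV 4.12 (cv2) and the standard library are available. Lean on these libraries where they do the work, as an engineer would, in place of code of your own. Each camera call takes 0.05 s, during which the arm holds its last target. There are 200 camera calls.

## Working session

There is one attempt and no reset: what is moved stays moved. The work goes in short steps, Python scripts to look and compute and a tool call to move; the robot and the scene stay as the last step left them, time stands still between calls to the robot, and variables do not carry over. Pictures are saved under pics/ and viewed, at most 10 in all, crops included, and the job is handed in when it is done.

Besides the shell and the picture viewer there is one more tool, called as name([rows], argument=value, ...), one row to a line, values as JSON. apply_moves: Moves the arm, as the interface text tells. Its arguments: {"type":"object","properties":{"targets":{"type":"array"},"force":{"type":"number"}},"required":["targets"]}

```bash
mkdir -p pics
python3 - <<'E'
from bench import sensors, optics, r
import cv2
for n in("top","side"):
    cv2.imwrite(f"pics/{n}0.png",optics.snapshot(n)[:,:,::-1])
    c=optics.get_calibration(n);print(c)
print(sensors.sense())
E
```

```text
{'camera_matrix': array([[361.39571287,   0.        , 317.48089032],
       [  0.        , 361.39571287, 192.94620774],
       [  0.        ,   0.        ,   1.        ]]), 'pose': array([[ 9.12676840e-04, -9.76501731e-01,  2.15507623e-01,
         3.75360402e+02],
       [-9.99996270e-01, -1.44604560e-03, -2.31728506e-03,
        -8.02960080e+00],
       [ 2.57446672e-03, -2.15504704e-01, -9.76499408e-01,
         1.03422153e+03],
       [ 0.00000000e+00,  0.00000000e+00,  0.00000000e+00,
         1.00000000e+00]])}
{'camera_matrix': array([[468.1551477 ,   0.        , 328.98480691],
       [  0.        , 468.1551477 , 205.33776152],
       [  0.        ,   0.        ,   1.        ]]), 'pose': array([[-6.94754592e-01, -3.75281621e-01,  6.13579467e-01,
        -3.22928032e+02],
       [-7.19246786e-01,  3.62094100e-01, -5.92935008e-01,
         8.27144158e+02],
       [ 3.44105720e-04, -8.53259379e-01, -5.21486638e-01,
         8.41419053e+02],
       [ 0.00000000e+00,  0.00000000e+00,  0.00000000e+00,
         1.00000000e+00]])}
{'time': 0.1, 'joint_pos': array([-7.28454216e+01,  7.51085880e+00,  8.53255844e+01,  1.70440768e-03,
        8.72608127e+01, -4.89077803e+00]), 'qd': array([-0.08996336, -0.15497425, -0.15706773, -0.04357283,  0.0236027 ,
        0.04112108]), 'joint_efforts': array([ 1.19263754e-03, -5.70954180e+01, -5.01939833e+01, -2.05920769e-04,
        8.14680388e-03, -2.51801788e-05]), 'tool_pos': array([ 225.10693949, -555.62396692,  230.32412645]), 'tcp_rot': array([-1.79903243e+02, -9.98781992e-03,  2.20452651e+01]), 'ft_force': array([-0.47859465,  0.74840076,  0.74242564]), 'wrist_torque': array([-0.028041  ,  0.02307716,  0.00564517]), 'grip_force': 0.0, 'finger_gap': 85.3545763989837}
```

View pics/top0.png

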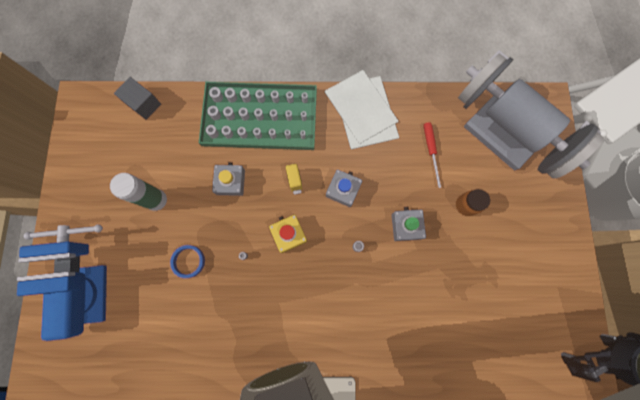

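View pics/side0.png

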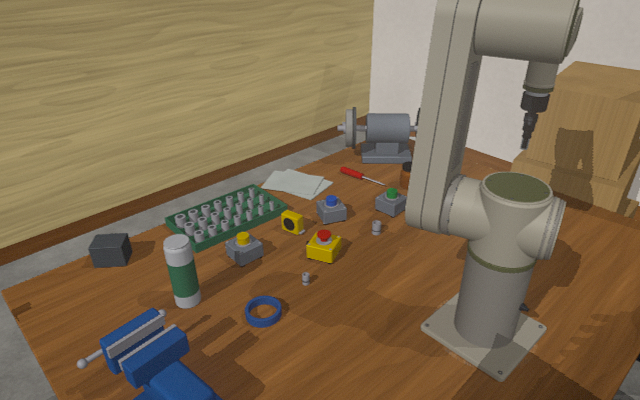

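The top view shows the caps near: blue (344,186), yellow (226,177), green (411,224), red (287,233). In the side view they are near blue (331,201), yellow (243,238), green (392,193), red (323,235). I'll refine these by colour and triangulate.

```bash
cat > h.py <<'E'
import cv2,numpy as np
from bench import sensors, optics, r
RNG={'blue':((105,120,90),(130,255,255)),'yellow':((20,150,120),(32,255,255)),'green':((50,120,60),(80,255,255)),'red':((0,150,90),(6,255,255))}
def cent(img,name,seed,w=16):
    x,y=seed;c=cv2.cvtColor(img[y-w:y+w,x-w:x+w],cv2.COLOR_RGB2HSV)
    m=cv2.inRange(c,*map(np.array,RNG[name]))
    n,l,s,ce=cv2.connectedComponentsWithStats(m);k=1+s[1:,4].argmax()
    return ce[k]+[x-w,y-w],s[k]
def ray(n,p):
    c=optics.get_calibration(n);d=np.linalg.inv(c['camera_matrix'])@[p[0],p[1],1]
    return c['pose'][:3,3],c['pose'][:3,:3]@d
def hit(n,p,z):
    o,d=ray(n,p);return o+d*(z-o[2])/d[2]
E
python3 - <<'E'
from h import *
S={'top':dict(blue=(344,186),yellow=(226,177),green=(411,224),red=(287,233)),'side':dict(blue=(331,201),yellow=(243,238),green=(392,193),red=(323,235))}
for n in S:
    im=optics.snapshot(n)
    for k,s in S[n].items():
        c,st=cent(im,k,s,12);print(n,k,c.round(1),st,hit(n,c,71).round(1))
    cv2.imwrite(f"pics/{n}1.png",cv2.resize(im[155:265,170:490] if n=='top' else im[150:290,200:440],None,fx=2.5,fy=2.5,interpolation=cv2.INTER_CUBIC)[:,:,::-1])
for p in [(478,198),(294,176),(359,246),(435,155)]:print(hit('top',p,50).round())
E
```

```text
top blue [344.3 184.8] [  7   5  12  13 119] [611. -84.  71.]
top yellow [225.6 176.7] [ 6  6 12 12 93] [633.4 242.9  71. ]Traceback (most recent call last):
  File "<stdin>", line 6, in <module>
  File "h.py", line 7, in cent
    n,l,s,ce=cv2.connectedComponentsWithStats(m);k=1+s[1:,4].argmax()
                                                     ~~~~~~~~~~~~~~^^
ValueError: attempt to get argmax of an empty sequence
```

```bash
sed -i "s/((50,120,60),(80,255,255))/((45,90,40),(90,255,255))/; s/((0,150,90),(6/((0,120,90),(9/" h.py
python3 - <<'E'
from h import *
S={'top':dict(blue=(344,186),yellow=(226,177),green=(411,224),red=(287,233)),'side':dict(blue=(331,201),yellow=(243,238),green=(392,193),red=(323,235))}
for n in S:
    im=cv2.imread(f'pics/{n}0.png')[:,:,::-1].copy()
    cv2.imwrite(f"pics/{n}1.png",cv2.resize(im[155:265,170:490] if n=='top' else im[150:290,200:440],None,fx=2.5,fy=2.5,interpolation=cv2.INTER_CUBIC)[:,:,::-1])
    for k,s in S[n].items():
        try: c,st=cent(im,k,s,12);print(n,k,c.round(1),st,hit(n,c,71).round(1))
        except ValueError: print(n,k,'none',cv2.cvtColor(im[s[1]:s[1]+1,s[0]:s[0]+1],cv2.COLOR_RGB2HSV))
for p in [(478,198),(294,176),(359,246),(435,155)]:print(hit('top',p,50).round())
E
```

```text
top blue [344.3 184.8] [  7   5  12  13 119] [611. -84.  71.]
top yellow [225.8 176.9] [ 6  6 12 12 88] [632.9 242.4  71. ]
top green [411.6 223.3] [  6   6  14  12 129] [ 505.  -262.7   71. ]
top red [286.6 231.8] [  5   4  14  15 162] [481.7  71.9  71. ]
side blue [330.9 200.2] [ 7  6 11 11 97] [602.2 -75.4  71. ]
side yellow [242.1 237.8] [  5   6  13  13 132] [627.8 250.7  71. ]
side green [391.5 192.9] [ 7  7 10 11 97] [ 497.1 -252.    71. ]
side red [323.7 234.6] [  6   6  14  13 121] [478.4  73.8  71. ]
[ 579. -457.   50.]
[641.  56.  50.]
[ 446. -123.   50.]
[ 704. -346.   50.]
```

View pics/top1.png

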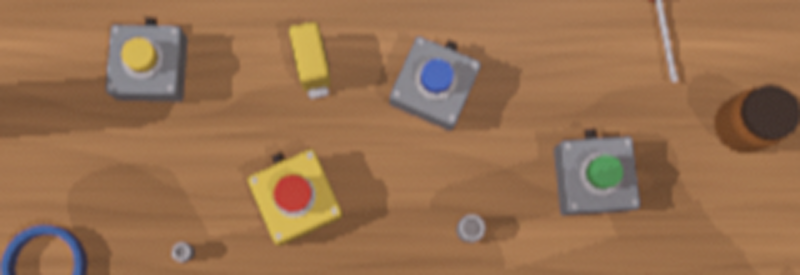

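The crop confirms the layout: yellow box on the left, blue centre, green right, and red at centre front. The two cameras disagree by about 10 mm, so I'll refine with the wrist camera above each switch. First I'll level the yaw, shut the fingers and fly to blue.

apply_moves([
  [0, 0, 0, 0, 0, 0.128, 1],
  [0, 0, 0, 0, 0, 0.128, 1],
  [0, 0, 0, 0, 0, 0.128, 1],
  [30, -38, 0, 0, 0, 0, 1],
  [30, -38, 0, 0, 0, 0, 1],
  [30, -38, 0, 0, 0, 0, 1],
  [30, -38, 0, 0, 0, 0, 1],
  [30, -38, 0, 0, 0, 0, 1],
  [30, -38, 0, 0, 0, 0, 1],
  [30, -38, 0, 0, 0, 0, 1],
  [30, -38, 0, 0, 0, 0, 1],
  [30, -38, 0, 0, 0, 0, 1],
  [30, -38, 0, 0, 0, 0, 1],
  [30, -38, 0, 0, 0, 0, 1],
  [30, -38, 0, 0, 0, 0, 1],
  [20, -15, 0, 0, 0, 0, 1],
  [0, 0, 0, 0, 0, 0, 1],
  [0, 0, 0, 0, 0, 0, 1],
])

```text
time: 2.4
tool_pos: [604.3, -85.2, 230.9]
tcp_rot: [180.0, 0.1, 0.0]
ft_force: [0.5, -0.3, -0.0]
finger_gap: -0.2
grip_force: 0.0
```

Run:
```python
from h import *
s=sensors.sense();print(s['time'],s['tool_pos'],s['tcp_rot'],s['ft_force'],s['finger_gap'])
im=optics.snapshot('wrist');cv2.imwrite('pics/w1.png',im[:,:,::-1])
c=optics.get_calibration('wrist');print(c)
K=c['camera_matrix'];P=np.linalg.inv(c['pose'])
for n,p in dict(blue=(611,-84,76),tcp=s['tool_pos']).items():
    q=K@(P@[*p,1])[:3];print(n,q[:2]/q[2])
```

```text
2.4 [604.30306293 -85.23620748 230.87737229] [1.79992491e+02 5.96151522e-02 3.93523794e-02] [ 0.46573893 -0.28163664 -0.02753423] -0.2107074921251975
{'camera_matrix': array([[357.76018052,   0.        , 316.8913421 ],
       [  0.        , 357.76018052, 196.83955821],
       [  0.        ,   0.        ,   1.        ]]), 'pose': array([[ 5.50079335e-04, -9.61900215e-01, -2.73400207e-01,
         6.72374044e+02],
       [-9.99999839e-01, -4.90755578e-04, -2.85374147e-04,
        -8.50481639e+01],
       [ 1.40328777e-04,  2.73400320e-01, -9.61900330e-01,
         3.73837045e+02],
       [ 0.00000000e+00,  0.00000000e+00,  0.00000000e+00,
         1.00000000e+00]])}
blue [315.56571318 170.42234116]
tcp [317.1904718 257.3181458]
```

View pics/w1.png

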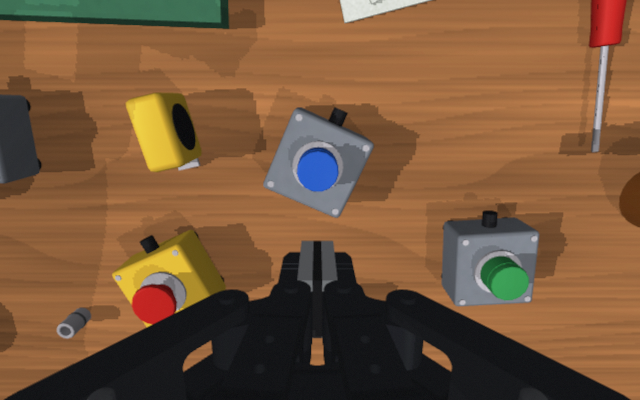

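The wrist view shows the blue cap at about (318,170), close to the prediction of (316,170). Green is at about (505,279). I'll measure both precisely in this picture.

Run:
```python
from h import *
im=cv2.imread('pics/w1.png')[:,:,::-1].copy()
for k,s in dict(blue=(318,170),green=(505,279),red=(154,303)).items():
    c,st=cent(im,k,s,40);print(k,c.round(1),st,hit('wrist',c,76).round(1))
```

```text
blue [317.3 169.4] [  19   18   41   44 1404] [611.9 -85.5  76. ]
green [504.3 277.9] [  16   18   48   43 1526] [ 509.8 -258.6   76. ]
red [152.8 303.9] [  17   22   45   39 1287] [482.3  70.   76. ]
```

apply_moves([
  [7, 0, 30, 0, 0, 0, 1],
  [0, 0, 40, 0, 0, 0, 1],
  [0, 0, 40, 0, 0, 0, 1],
  [0, 0, 25, 0, 0, 0, 1],
  [0, 0, 10, 0, 0, 0, 1],
  [0, 0, 0, 0, 0, 0, 1],
  [0, 0, 0, 0, 0, 0, 1],
])

```text
time: 3.32
tool_pos: [612.9, -85.3, 88.1]
tcp_rot: [180.0, -0.1, 0.0]
ft_force: [-0.1, -0.3, -0.1]
finger_gap: -0.1
grip_force: 0.0
```

apply_moves([
  [0, 0, 4, 0, 0, 0, 1],
  [0, 0, 3, 0, 0, 0, 1],
  [0, 0, 2, 0, 0, 0, 1],
  [0, 0, 2, 0, 0, 0, 1],
  [0, 0, 2, 0, 0, 0, 1],
  [0, 0, 2, 0, 0, 0, 1],
  [0, 0, 2, 0, 0, 0, 1],
  [0, 0, 2, 0, 0, 0, 1],
  [0, 0, 2, 0, 0, 0, 1],
  [0, 0, 2, 0, 0, 0, 1],
  [0, 0, 0, 0, 0, 0, 1],
  [0, 0, 0, 0, 0, 0, 1],
])

```text
time: 4.82
tool_pos: [611.9, -84.8, 63.6]
tcp_rot: [-180.0, -0.0, 0.0]
ft_force: [-3.3, 1.2, 5.4]
finger_gap: 0.4
grip_force: 2.9
```

apply_moves([
  [0, 0, 1, 0, 0, 0, 1],
  [0, 0, 0.5, 0, 0, 0, 1],
  [0, 0, 0, 0, 0, 0, 1],
  [0, 0, 0, 0, 0, 0, 1],
])

```text
time: 5.32
tool_pos: [612.0, -84.8, 62.5]
tcp_rot: [180.0, -0.0, 0.0]
ft_force: [-4.0, 1.5, 8.1]
finger_gap: -0.1
grip_force: 4.3
```

The force rose about 2.5 N per mm, so blue is at its stop. Next I lift and go to yellow.

apply_moves([
  [0, 0, -5, 0, 0, 0, 1],
  [0, 0, -20, 0, 0, 0, 1],
  [0, 0, -40, 0, 0, 0, 1],
  [0, 0, -40, 0, 0, 0, 1],
  [0, 0, -40, 0, 0, 0, 1],
  [0, -40, 0, 0, 0, 0, 1],
  [0, -45, 0, 0, 0, 0, 1],
  [0, -45, 0, 0, 0, 0, 1],
  [0, -45, 0, 0, 0, 0, 1],
  [0, -45, 0, 0, 0, 0, 1],
  [5, -45, 0, 0, 0, 0, 1],
  [5, -42, 0, 0, 0, 0, 1],
  [5, -20, 0, 0, 0, 0, 1],
  [0, 0, 0, 0, 0, 0, 1],
  [0, 0, 0, 0, 0, 0, 1],
])

```text
time: 7.2
tool_pos: [626.7, 241.4, 207.3]
tcp_rot: [180.0, -0.0, 0.0]
ft_force: [0.1, -0.0, 0.0]
finger_gap: -0.1
grip_force: 0.0
```

Run:
```python
from h import *
s=sensors.sense();print(s['time'],s['tool_pos'],s['tcp_rot'],s['ft_force'])
im=optics.snapshot('wrist')
c=optics.get_calibration('wrist')
K=c['camera_matrix'];P=np.linalg.inv(c['pose'])
q=K@(P@[633,242.5,76,1])[:3];q=(q[:2]/q[2]);print(q)
ce,st=cent(im,'yellow',tuple(q.astype(int)),40);print(ce,st,hit('wrist',ce,76))
cv2.circle(im,tuple(ce.astype(int)),2,(255,0,0),-1);cv2.imwrite('pics/w2.png',im[:,:,::-1])
```

```text
7.2 [626.6911056  241.40105457 207.26171128] [ 1.79978722e+02 -1.78522748e-02  2.56340387e-02] [ 0.11181261 -0.03238701  0.00482275]
[315.62168451 177.37107845]
[314.20236613 174.55043587] [  18   15   44   46 1606] [635.25849875 243.60913643  76.        ]
```

View pics/w2.png

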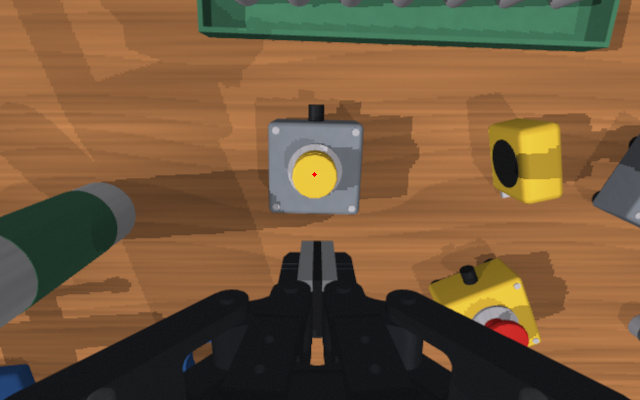

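The yellow cap centre is at (314,175), which gives (635, 243.5). The way down is clear: the spray can stays well to the left.

apply_moves([
  [8, -2, 30, 0, 0, 0, 1],
  [0, 0, 40, 0, 0, 0, 1],
  [0, 0, 35, 0, 0, 0, 1],
  [0, 0, 14, 0, 0, 0, 1],
  [0, 0, 4, 0, 0, 0, 1],
  [0, 0, 3, 0, 0, 0, 1],
  [0, 0, 2, 0, 0, 0, 1],
  [0, 0, 2, 0, 0, 0, 1],
  [0, 0, 2, 0, 0, 0, 1],
  [0, 0, 2, 0, 0, 0, 1],
  [0, 0, 2, 0, 0, 0, 1],
  [0, 0, 2, 0, 0, 0, 1],
  [0, 0, 2, 0, 0, 0, 1],
  [0, 0, 2, 0, 0, 0, 1],
  [0, 0, 0, 0, 0, 0, 1],
  [0, 0, 0, 0, 0, 0, 1],
])

```text
time: 9.25
tool_pos: [634.7, 244.2, 64.9]
tcp_rot: [-180.0, -0.0, 0.0]
ft_force: [1.6, 2.5, 2.9]
finger_gap: 0.2
grip_force: 1.4
```

apply_moves([
  [0, 0, 1, 0, 0, 0, 1],
  [0, 0, 1, 0, 0, 0, 1],
  [0, 0, 0.5, 0, 0, 0, 1],
  [0, 0, 0, 0, 0, 0, 1],
  [0, 0, 0, 0, 0, 0, 1],
])

```text
time: 9.88
tool_pos: [634.8, 244.3, 63.0]
tcp_rot: [-180.0, -0.0, 0.0]
ft_force: [-0.7, 0.2, 6.8]
finger_gap: 0.2
grip_force: 3.7
```

Yellow is at its stop (6.8 N). Next I lift and go to green.

apply_moves([
  [0, 0, -5, 0, 0, 0, 1],
  [0, 0, -20, 0, 0, 0, 1],
  [0, 0, -40, 0, 0, 0, 1],
  [0, 0, -40, 0, 0, 0, 1],
  [0, 0, -40, 0, 0, 0, 1],
  [-10, 30, 0, 0, 0, 0, 1],
  [-10, 42, 0, 0, 0, 0, 1],
  [-10, 42, 0, 0, 0, 0, 1],
  [-10, 42, 0, 0, 0, 0, 1],
  [-10, 42, 0, 0, 0, 0, 1],
  [-10, 42, 0, 0, 0, 0, 1],
  [-10, 42, 0, 0, 0, 0, 1],
  [-10, 42, 0, 0, 0, 0, 1],
  [-10, 42, 0, 0, 0, 0, 1],
  [-10, 42, 0, 0, 0, 0, 1],
  [-10, 42, 0, 0, 0, 0, 1],
  [-15, 42, 0, 0, 0, 0, 1],
  [-10, 11, 0, 0, 0, 0, 1],
  [0, 0, 0, 0, 0, 0, 1],
  [0, 0, 0, 0, 0, 0, 1],
])

```text
time: 12.38
tool_pos: [500.4, -257.8, 207.5]
tcp_rot: [-180.0, -0.0, 0.1]
ft_force: [-0.1, -0.0, -0.1]
finger_gap: -0.3
grip_force: 0.0
```

Run:
```python
from h import *
s=sensors.sense();print(s['time'],s['tool_pos'],s['tcp_rot'],s['ft_force'])
im=optics.snapshot('wrist')
c=optics.get_calibration('wrist')
K=c['camera_matrix'];P=np.linalg.inv(c['pose'])
q=K@(P@[508,-260,76,1])[:3];q=(q[:2]/q[2]);print(q)
ce,st=cent(im,'green',tuple(q.astype(int)),40);print(ce,st,hit('wrist',ce,76))
cv2.circle(im,tuple(ce.astype(int)),2,(255,0,0),-1);cv2.imwrite('pics/w3.png',im[:,:,::-1])
```

```text
12.375 [ 500.36976733 -257.80643711  207.54496954] [-1.79974208e+02 -1.54914164e-02  8.93926225e-02] [-0.13893135 -0.00027591 -0.09571601]
[320.48550395 175.7650804 ]
[325.46088539 177.92359005] [  24   20   44   47 1649] [ 506.27769093 -263.91605245   76.        ]
```

View pics/w3.png

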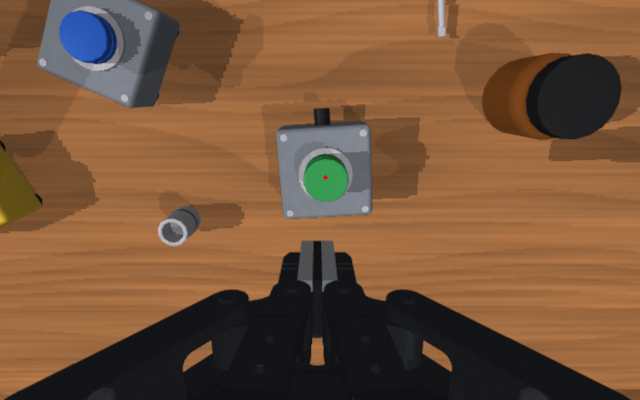

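The green cap centre is at (325,178), which gives (506, -263.5).

apply_moves([
  [6, 5.5, 30, 0, 0, 0, 1],
  [0, 0, 40, 0, 0, 0, 1],
  [0, 0, 35, 0, 0, 0, 1],
  [0, 0, 14, 0, 0, 0, 1],
  [0, 0, 4, 0, 0, 0, 1],
  [0, 0, 3, 0, 0, 0, 1],
  [0, 0, 2, 0, 0, 0, 1],
  [0, 0, 2, 0, 0, 0, 1],
  [0, 0, 2, 0, 0, 0, 1],
  [0, 0, 2, 0, 0, 0, 1],
  [0, 0, 2, 0, 0, 0, 1],
  [0, 0, 2, 0, 0, 0, 1],
  [0, 0, 2, 0, 0, 0, 1],
  [0, 0, 2, 0, 0, 0, 1],
  [0, 0, 1, 0, 0, 0, 1],
  [0, 0, 1, 0, 0, 0, 1],
  [0, 0, 0, 0, 0, 0, 1],
  [0, 0, 0, 0, 0, 0, 1],
])

```text
time: 14.68
tool_pos: [506.2, -264.6, 63.7]
tcp_rot: [180.0, -0.0, 0.0]
ft_force: [-0.3, -1.6, 4.6]
finger_gap: 0.0
grip_force: 2.8
```

apply_moves([
  [0, 0, 1, 0, 0, 0, 1],
  [0, 0, 0, 0, 0, 0, 1],
  [0, 0, 0, 0, 0, 0, 1],
])

```text
time: 15.05
tool_pos: [506.3, -264.6, 63.0]
tcp_rot: [180.0, -0.0, 0.0]
ft_force: [-0.4, -0.0, 8.1]
finger_gap: 0.4
grip_force: 3.7
```

apply_moves([
  [0, 0, -5, 0, 0, 0, 1],
  [0, 0, -20, 0, 0, 0, 1],
  [0, 0, -40, 0, 0, 0, 1],
  [0, 0, -40, 0, 0, 0, 1],
  [0, 0, -40, 0, 0, 0, 1],
  [-20, 20, -20, 0, 0, 0, 1],
  [-40, 40, 0, 0, 0, 0, 1],
  [-40, 40, 0, 0, 0, 0, 1],
  [-30, 40, 0, 0, 0, 0, 1],
  [0, 40, 0, 0, 0, 0, 1],
  [0, 0, 0, 0, 0, 0, 1],
  [0, 0, 0, 0, 0, 0, 1],
])

```text
time: 16.55
tool_pos: [376.1, -444.0, 227.6]
tcp_rot: [-180.0, 0.0, 0.0]
ft_force: [0.5, -0.2, -0.5]
finger_gap: 0.3
grip_force: 0.0
```

Run:
```python
from h import *
a=cv2.imread('pics/top0.png')[155:275,160:500];b=optics.snapshot('top')[155:275,160:500,::-1]
s=cv2.imread('pics/side0.png')[170:270,210:420];t=optics.snapshot('side')[170:270,210:420,::-1]
z=lambda i:cv2.resize(i,(800,282))
cv2.imwrite('pics/end.png',np.vstack([z(a),z(b)]))
z=lambda i:cv2.resize(i,(600,285),interpolation=cv2.INTER_CUBIC)
cv2.imwrite('pics/ends.png',np.vstack([z(s),z(t)]))
```

```text
(no output)
```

View pics/end.png

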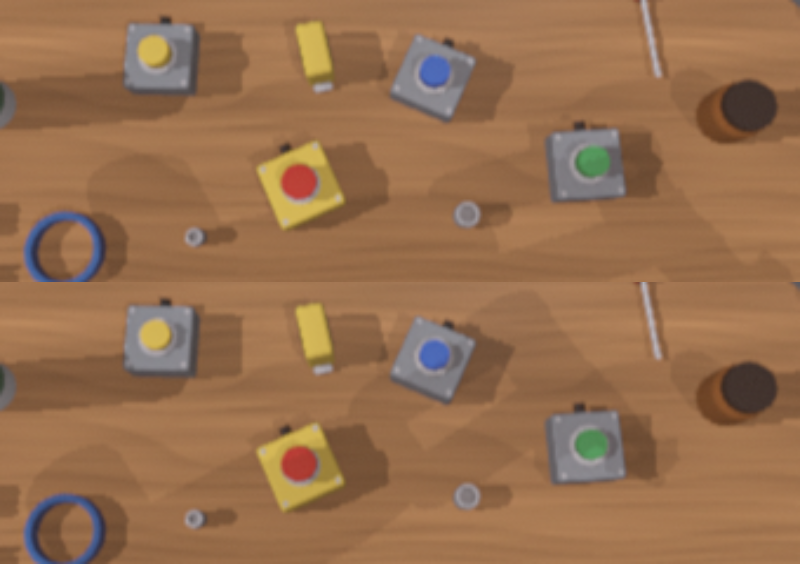

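View pics/ends.png

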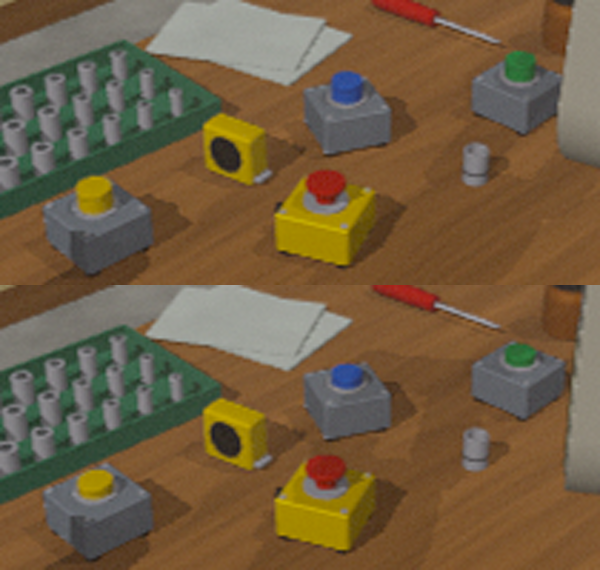

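In the before/after views the three caps sit low: blue (347,376), green (520,355) and yellow (96,484) in the side picture. Red is still up, and no box or bystander has moved.

```bash
python3 -c "
from bench import r
print(r.hand_in())"
```

```text
the job is handed in; nothing more can be done
None
```

I pressed blue, yellow and green fully down in that order, with the red stop still up and nothing visibly shifted in the final pictures; the job is handed in, but no verdict came back.

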